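# Drive the worn sleeve out of the block with a drift

## Robot

A 6-joint arm with a two-finger parallel gripper is mounted at the origin on the work surface. World frame = base frame: x ahead of the robot, y to its left, z up, the work surface at z = 0. Lengths are in mm, angles in rad, forces in N, time in s.
With the tool pointing down it reaches from about 300 to 875 mm from the base axis. Payload 6.4 kg.
Tool frame: the origin (TCP) lies midway between the tips of the shut fingers; the grasp point (between the pads) lies 19 mm behind it; x points along the fingers, y is the direction in which the jaws open and shut, and the axes are right-handed (so a half turn about x gives the same grasp; the last joint's range is limited). The gripper opens to 85 mm and grips with 20 to 120 N. Pads are 22 mm wide; open, the fingers measure 114 mm over their backs; the gripper's body (76 mm by 85 mm) begins 54 mm behind the grasp point. The pads swing forward as they close: fully open they stand 13 mm farther back than shut.
Start: joints at [-1.351, 0.181, 1.607, -0, 1.354, -0.206], TCP at [237.521, -523.665, 231.288] pointing down, gripper open.
Joint ranges: [-2.99, 2.99], [-0.89, 2.07], [0.3, 2.58], [-1.14, 4.28], [0, 2.63], [-3.12, 3.12]. Speed limits (rad/s): [2.57, 2.57, 3.01, 3.14, 3.14, 3.14].

## Interface

Orientations are given as a rotation vector (axis times angle).
In Python, from station import ctrl, cams, ticket gives the robot as it stands.
- The arm moves only by the shell command python3 -m creep 'ROWS' [FORCE]. ROWS is JSON, one flat list of numbers, 7 for each row, row after row: the shift along the tool's x, y, z normalised to -1 to 1, where 1 is 0.4 m, then the turn, a rotation vector about the tool's x, y, z normalised to -1 to 1, where 1 is 120 degrees, then the gripper's target within -1 to 1 (fully open at 1, half-way at 0, shut at -1). In form: [x, y, z, wx, wy, wz, gripper, x, y, z, wx, wy, wz, gripper, ...]. A call has 1 to 8 rows; each row is the pose to reach, as a shift and turn from the pose measured when the call began, along the tool's axes at that moment; what a row does not reach only later rows make up. A row lasts 1/8 s, in which the tool goes at most 62.5 mm and 10.7 degrees, less where a joint would pass 70% of its speed; a pose out of reach is approached as far as the arm can. A call with a number of a shift or a turn outside -1 to 1 is refused whole. A call with a gripper value outside its range is refused whole. The fingers move at their own pace and stop on an object; FORCE is the grip in N (left out, the last holds). Time passes only in rows, so rows that repeat a pose let the fingers close. It gives the time, the measured TCP pose, the force and the opening at its end, in the units of the state.
- ctrl.state(): the state, without advancing time (a new reading comes with each control period).
- cams.snapshot(name): name is "scene" or "top" or "wrist"; returns a dict with "color" (420x560x3 uint8, red, green, blue), "intrinsics" (3x3 intrinsics, pixels), "position" and "rotation" of the camera in the world; the wrist camera has in their place "mount" (4x4, takes a point from camera to tool coordinates, whose origin is the TCP and whose axes are the tool frame's). Camera axes: x right, y down, z forward; pixel columns grow to the right and rows downward; lengths in mm; the calibration is good to about 2 mm. A picture is of the moment at which its call begins: read the wrist's pose just before it. There is no depth.
- ticket.sign_off(): hands the job in, once; it reports no verdict.
The state is a dict: "time_s": time; "joint_pos": joint angles; "dq": joint speeds; "joint_efforts": joint torques, N m; "tcp_pos": TCP position; "eef_rot": TCP orientation; "ft_force": force on the tool from outside, world axes, zero at the start; "moment": the same for the moment, N m; "gripper_width": finger opening in mm.
Only numpy, scipy, OpenCV 4.12 (cv2) and the standard library are available. Lean on these libraries where they do the work, as an engineer would, in place of code of your own. Each camera call takes 0.05 s, during which the arm holds its last target. There are 200 camera calls.

## Task

Push the brass sleeve out of the steel block's bore into the catch tray: take the thickest drift rod that still passes through the bore from the rack, lay it in the jig's cradle and let go of it, then push it from its rear end through the bore until the sleeve drops into the tray behind the block. Then draw the drift back out of the bore and leave it lying in the cradle, clear of the block. Do not touch the sleeve itself with the gripper, and leave the other two drifts in the rack.

Things in the scene. Friction and masses are not known exactly. Their poses are not given: they have to be found in the camera images.
- jig: Push-out jig fixed to the bench; origin at bench level under the block's middle; x is the push direction, z up. Grey base plate x -220 to +42 mm, y +-60, 12 mm thick. Dark steel block x -40 to +40, y +-45, top 112 mm above the bench, with a round through bore, 30 mm diameter, along x, its axis 85 mm above the bench.
- bore_mouth (a point): Centre of the bore's front mouth, on the bore axis (jig x = -40 mm, 85 mm above the bench); the drift enters here. Axes as the jig's.
- cradle (a point): Point on the bore axis over the middle of the cradle (jig x = -125 mm, 85 mm up). The cradle is a straight steel rail, x -210 to -40, only 19 mm wide, with a shallow vee top that carries a 26 mm rod exactly on the bore axis and lets it slide into the bore. Its top edges are 9.5 mm below that axis, so fingers can straddle it and pinch the rod anywhere along it.
- tray (a point): Centre of the floor of the open catch tray behind the block (jig x = 109 mm, 4 mm above the bench). Inside: x +48 to +170, y +-51; rim 42 mm above the bench.
- sleeve: Brass sleeve (bushing), 60 mm long, 27 mm outside and 17 mm inside diameter, 0.18 kg; origin at its centre, its x axis is its own axis. It starts in the bore, 28 to 36 mm in from the front mouth and standing out 8 to 16 mm at the tray side. An easy sliding fit: 1 to 3 N moves it. When the drift's front end comes about flush with the block's far face it tips and drops into the tray.
- rack: Low plywood rack fixed to the bench, 150 mm along its x, 200 mm along its y, 50 mm high; origin under its centre. The three drifts lie along its x in notches at y = -62, 0 and +62 mm, in any order, carried near both ends with the middle 110 mm of each free for the fingers down to 10 mm above the bench.
- drift_mid: Plain aluminium drift rod, 26 mm diameter, 180 mm long, 0.26 kg, the one that just fits the 30 mm bore; origin at its centre, x along the rod (either end is alike; it may roll about x). In the rack its axis is 54 mm above the bench.
- drift_thin: Plain aluminium drift rod, 16 mm diameter, 180 mm long; origin at its centre, x along the rod. Too thin: not to be used.
- drift_thick: Plain aluminium drift rod, 36 mm diameter, 180 mm long; origin at its centre, x along the rod. Too thick for the bore: not to be used.
Not all that is in view belongs to the job. What is shaped like the drift_mid but green or purple is not meant.

How it is judged (in metres and radians):
On the way, in this order (a step that is already met when the one before it is completed fails the run):
1. the 26 mm drift lies in the cradle, let go, with the sleeve still in the bore (x of drift_mid in the frame of jig between -0.2 and -0.09 m and y of drift_mid in the frame of jig between -0.006 and 0.006 m and z of drift_mid in the frame of jig between 0.079 and 0.091 m and angle between the x axis of drift_mid and the x axis of jig, either way round below 0.08 rad and contact force between the fingers and drift_mid below 0.2 N and x of sleeve in the frame of jig below 0.038 m and z of sleeve in the frame of jig above 0.075 m), for 0.2 s.
2. the drift, in the bore, has pushed the sleeve out of the far side into the tray (x of sleeve in the frame of jig above 0.048 m and z of sleeve in the frame of jig below 0.05 m and x of drift_mid in the frame of jig above -0.075 m and y of drift_mid in the frame of jig between -0.006 and 0.006 m), for 0.1 s.
At the end, for the whole second after the job is handed in: The sleeve lies at rest in the catch tray (its centre within the tray's walls and less than 50 mm above the bench); the 26 mm drift lies at rest in the cradle, on the bore axis within 6 mm and 0.08 rad, its front end wholly out of the block (its centre 130 to 200 mm before the block's middle) (x of sleeve in the frame of jig between 0.048 and 0.17 m and y of sleeve in the frame of jig between -0.051 and 0.051 m and z of sleeve in the frame of jig below 0.05 m and linear speed of each of sleeve, drift_mid below 0.02 m/s and x of drift_mid in the frame of jig between -0.2 and -0.13 m and y of drift_mid in the frame of jig between -0.006 and 0.006 m and z of drift_mid in the frame of jig between 0.079 and 0.091 m and angle between the x axis of drift_mid and the x axis of jig, either way round below 0.08 rad); the robot touches nothing.
It fails at once if the thin drift was moved from its notch (distance of drift_thin from where it was at the start of the episode above 0.03 m).
It fails at once if the thick drift was moved from its notch (distance of drift_thick from where it was at the start of the episode above 0.03 m).
It fails at once if the sleeve was gripped or pushed with the fingers (contact force between the fingers and sleeve above 1 N).
It also fails if it takes over 58 s, if anything falls off the work surface, if the arm or the gripper's body presses on something with over 40 N, if the wrist force passes 120 N, or if a joint passes its speed limit or range.

## Working session

There is one attempt and no reset: what is moved stays moved. The work goes in short steps, Python scripts to look and compute and a shell command to move; the robot and the scene stay as the last step left them, time stands still between calls to the robot, and variables do not carry over. Pictures are saved under pics/ and viewed, about 8 in all and at most 12, crops included, and the job is handed in when it is done.

```bash
mkdir -p pics; ls; cat > h.py <<'E'
import numpy as np,cv2,pickle
from scipy.spatial.transform import Rotation as R
from station import ctrl,cams,ticket
def snap(n,f):
    s=ctrl.state(); d=cams.snapshot(n); cv2.imwrite('pics/%s.png'%f,d['color'][:,:,::-1])
    K=np.array(d['intrinsics'],float)
    if n=='wrist':
        M=np.array(d['mount'],float);Rt=R.from_rotvec(s['eef_rot']).as_matrix()
        C=Rt@M[:3,3]+s['tcp_pos'];Q=Rt@M[:3,:3]
    else: C=np.array(d['position'],float);Q=np.array(d['rotation'],float)
    if Q.shape!=(3,3): Q=R.from_rotvec(Q).as_matrix() if Q.size==3 else Q.reshape(3,3)
    pickle.dump((K,C,Q,d['color']),open('pics/%s.pkl'%f,'wb'));return d
def load(f): return pickle.load(open('pics/%s.pkl'%f,'rb'))
def px(f,u,v,z):
    K,C,Q,_=load(f); r=Q@np.linalg.solve(K,[u,v,1.]); return C+r*(z-C[2])/r[2]
def proj(f,P):
    K,C,Q,_=load(f); c=K@(Q.T@(np.array(P,float)-C)); return c[:2]/c[2]
E
python3 - <<'E'
from h import *
snap('top','t0');snap('scene','s0')
for f in('t0','s0'):print(load(f)[:3])
print(ctrl.state())
a=cv2.imread('pics/t0.png');b=cv2.imread('pics/s0.png')
E
```

```text
pics
(array([[546.81338229,   0.        , 287.99009251],
       [  0.        , 546.81338229, 213.30565191],
       [  0.        ,   0.        ,   1.        ]]), array([ 410.85675576, -196.34725559, 1531.13900907]), array([[-0.02679364, -0.99818997,  0.05384132],
       [-0.99954938,  0.02602313, -0.01496125],
       [ 0.01353305, -0.05421792, -0.99843742]]))
(array([[480.22839263,   0.        , 292.03358354],
       [  0.        , 480.22839263, 210.49513119],
       [  0.        ,   0.        ,   1.        ]]), array([1308.60747463,  329.02812974, 1418.39777462]), array([[-0.5468024 ,  0.67285181, -0.4982746 ],
       [ 0.8371589 ,  0.44870015, -0.31278292],
       [ 0.01311933, -0.58816547, -0.8086342 ]]))
{'time_s': 0.1, 'joint_pos': array([-1.35132697e+00,  1.81477249e-01,  1.60785604e+00,  1.29741706e-05,
        1.35384324e+00, -2.06279953e-01]), 'dq': array([ 2.32665280e-04, -1.27164400e-03, -3.68861289e-03,  3.52657265e-04,
        9.31574356e-05,  9.30977615e-04]), 'joint_efforts': array([ 4.64543955e-04, -4.45879233e+01, -3.52238059e+01, -3.56580949e-04,
        4.13594011e-03, -1.29342542e-06]), 'tcp_pos': array([ 237.39953405, -523.17351464,  230.49347261]), 'eef_rot': array([ 1.986936  ,  0.43108183, -1.98693148]), 'ft_force': array([-0.46212762, -0.12421096, -0.45771654]), 'moment': array([0.00473202, 0.02860397, 0.00319851]), 'gripper_width': 85.2062963781715}
```

View pics/t0.png

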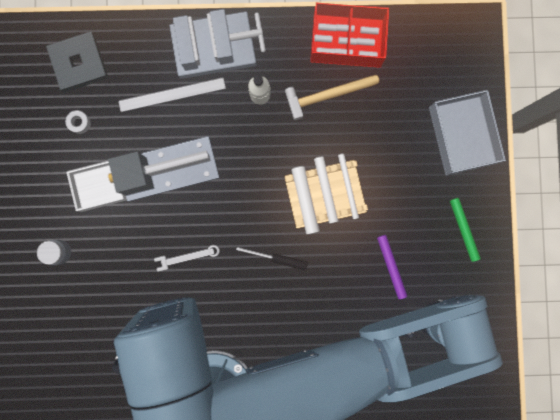

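View pics/s0.png

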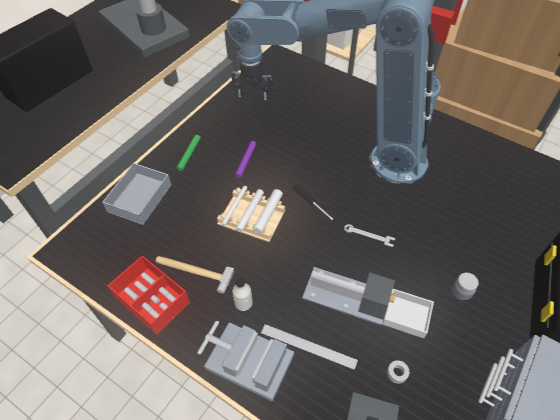

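The top view shows the jig with its block at about (127,172), cradle running right to (208,155) and tray at the left. The rack is at (326,195), with the drifts thick, mid, thin from left to right. In the rack the mid drift runs from about (319,160) to (333,220). I'll enlarge both areas next.

```bash
python3 - <<'E'
from h import *
im=load('t0')[3][:,:,::-1]
a=cv2.resize(im[130:220,60:225],None,fx=4.8,fy=4.8,interpolation=cv2.INTER_CUBIC)[:,:792]
b=cv2.resize(im[145:240,280:375],None,fx=4.8,fy=4.8,interpolation=cv2.INTER_CUBIC)
cv2.imwrite('pics/c1.png',a);cv2.imwrite('pics/c2.png',b)
E
```

```text
(no output)
```

View pics/c1.png

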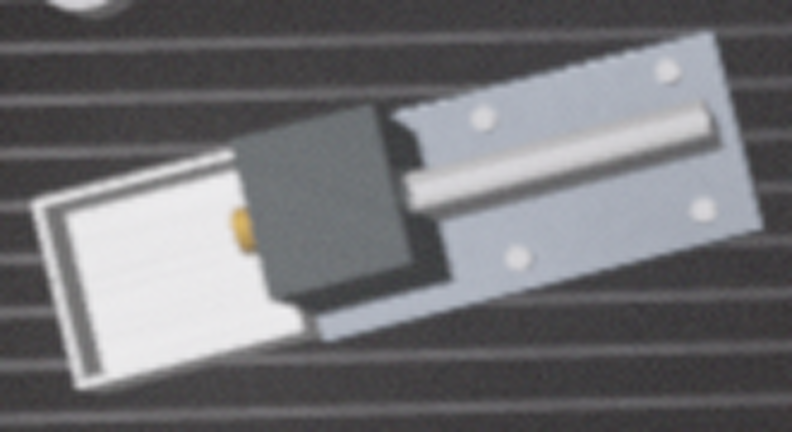

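View pics/c2.png

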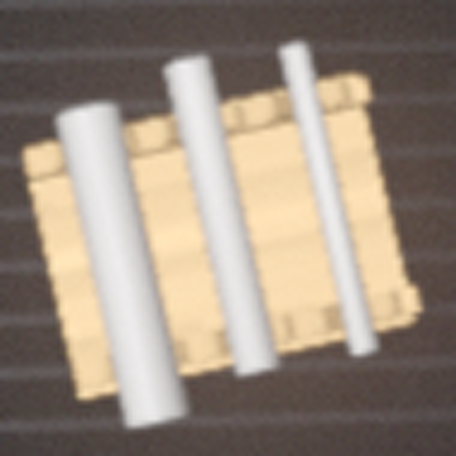

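Crop 1 (block top, ×4.8): corners at about (232,142), (375,105), (412,262) and (272,298). The plate corners are (714,33), (762,230) and (320,340). The cradle rail ends near (708,120), and the brass stub is at (243,230).
Crop 2: the mid drift runs from (190,62) to (255,368).

```bash
python3 - <<'E'
from h import *
c1=lambda u,v,z:px('t0',60+(u+.5)/4.8-.5,130+(v+.5)/4.8-.5,z)
c2=lambda u,v,z:px('t0',280+(u+.5)/4.8-.5,145+(v+.5)/4.8-.5,z)
B=[c1(*p,112) for p in((232,142),(375,105),(412,262),(272,298))]
P=[c1(*p,12) for p in((714,33),(762,230),(320,340))]
o=np.array([[40,-45],[-40,-45],[-40,45],[40,45],[-220,-60],[-220,60],[42,60]],float)
w=np.array(B+P)[:,:2]
# orientation: rigid fit either handedness
for sg in(1,-1):
    q=o*[1,sg]; qc=q.mean(0);wc=w.mean(0);U,S,V=np.linalg.svd((q-qc).T@(w-wc))
    D=np.diag([1,np.linalg.det(V.T@U.T)]);Rm=V.T@D@U.T
    t=wc-Rm@qc;print(sg,'jig',t,'yaw',np.arctan2(Rm[1,0],Rm[0,0]),'\n',np.round(w-(q@Rm.T+t),1).tolist())
a,b=c2(190,62,58),c2(255,368,58);print('mid',a,b,(a+b)/2,np.linalg.norm(a-b),np.arctan2(*(a-b)[1::-1]))
T=c2(90,110,60),c2(155,415,60);print('thick',sum(T)/2,np.linalg.norm(T[0]-T[1]));T=c2(295,48,55),c2(363,350,55);print('thin',sum(T)/2)
s=ctrl.state();print(R.from_rotvec(s['eef_rot']).as_matrix().round(3))
E
```

```text
1 jig [607.10033611 199.05688194] yaw 1.7933890578332523 
 [[-1.6, -1.1], [-1.0, -0.5], [0.7, 0.5], [0.8, -1.9], [-0.4, 0.2], [0.6, 1.0], [0.9, 1.8]]
-1 jig [580.82549792 190.47491083] yaw 1.979602206273533 
 [[116.9, 37.6], [103.4, 33.6], [-65.3, -21.1], [-51.1, -18.9], [100.6, 33.2], [-125.6, -40.2], [-79.0, -24.3]]
mid [ 639.73560747 -307.17927438   58.        ] [ 465.62635483 -338.57091938   58.        ] [ 552.68098115 -322.87509688   58.        ] 176.91655442784383 0.1783820993428576
thick [ 527.11477339 -265.60382744   60.        ] 175.7705590002257
thin [ 560.50822792 -383.69432752   55.        ]
[[-0.     0.413 -0.911]
 [ 0.002 -0.911 -0.413]
 [-1.    -0.002 -0.   ]]
```

The fit residuals are 2 mm or less. The jig is at (607,199) with yaw 1.793. The drift centre is (553,-323) with yaw 0.178, and its measured length of 177 mm agrees with the 180 given. I'll write a helper that converts a target pose into row units.

```bash
cat >> h.py <<'E'
def goto(*targets):
    """targets (x,y,z,yaw of tool y in deg), tool down"""
    s=ctrl.state();R0=R.from_rotvec(s['eef_rot']).as_matrix();p0=np.array(s['tcp_pos'])
    print('t',round(s['time_s'],2),'tcp',p0.round(1),'yaw',np.degrees(np.arctan2(R0[1,1],R0[0,1])).round(2),'w',round(s['gripper_width'],1),'F',s['ft_force'].round(1))
    for x,y,z,a in targets:
        a=np.radians(a);yy=np.array([np.cos(a),np.sin(a),0]);xx=np.array([0,0,-1.])
        Rt=np.c_[xx,yy,np.cross(xx,yy)]
        print((R0.T@(np.array([x,y,z])-p0)/400).round(4),(R.from_matrix(R0.T@Rt).as_rotvec()/np.radians(120)).round(4))
JY=1.7934;JO=np.array([607.1,199.1])
def jig(x,y=0): c,s=np.cos(JY),np.sin(JY); return JO+[c*x-s*y,s*x+c*y]
E
python3 -c "
from h import *
goto((553,-323,150,-79.8))"
```

```text
t 0.1 tcp [ 237.4 -523.2  230.5] yaw -65.61 w 85.2 F [-0.5 -0.1 -0.5]
[ 0.2017 -0.1296 -0.9252] [ 1.183e-01 -1.000e-04  8.000e-04]
```

```bash
python3 -m creep '[0.2,-0.13,-0.925,0.118,0,0.001,0, 0.2,-0.13,-0.925,0.118,0,0.001,0, 0.2,-0.13,-0.925,0.118,0,0.001,0, 0.2,-0.13,-0.925,0.118,0,0.001,0, 0.2,-0.13,-0.925,0.118,0,0.001,0, 0.2,-0.13,-0.925,0.118,0,0.001,0, 0.2,-0.13,-0.925,0.118,0,0.001,0, 0.2,-0.13,-0.925,0.118,0,0.001,0]' 40
python3 - <<'E'
from h import *
goto((553,-323,150,-79.8))
snap('wrist','w1')
for P in((640,-307,54),(466,-338.5,54),(553,-323,54)):print(proj('w1',P))
E
```

```text
time_s: 1.1
tcp_pos: [552.9, -322.1, 149.9]
eef_rot: [2.126, 0.193, -2.128]
ft_force: [-0.9, -0.0, -0.5]
gripper_width: 42.7
t 1.1 tcp [ 552.9 -322.1  149.9] yaw -79.66 w 42.7 F [-0.9 -0.  -0.5]
[-0.0004  0.0023  0.0001] [0.0011 0.0005 0.0002]
[286.75550718  83.75076095]
[286.01337523 322.38405556]
[286.69046252 215.15056035]
```

View pics/w1.png

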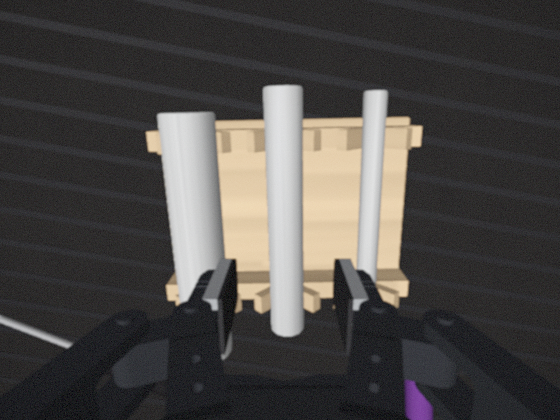

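The mid drift runs from (284,88) to (288,332), against a prediction of (287,84) to (286,322). That is a few mm along the rod and about 1° of yaw. The fingers stand centred over it, clear of the neighbouring rods.

```bash
python3 - <<'E'
from h import *
a,b=px('w1',284,88,56),px('w1',287.5,331,54)
print(a,b,(a+b)/2,np.linalg.norm(a-b),np.degrees(np.arctan2(*(a-b)[1::-1])))
y=np.degrees(np.arctan2(*(a-b)[1::-1]))-90
c=(a+b)/2
goto((c[0],c[1],33,y))
E
```

```text
[ 637.03371727 -305.74417487   56.        ] [ 458.46410351 -341.08618817   54.        ] [ 547.74891039 -323.41518152   55.        ] 182.04440354174474 11.19514556696626
t 1.15 tcp [ 552.3 -323.1  150.4] yaw -79.75 w 42.8 F [0.4 0.  0.9]
[ 0.2935 -0.0013  0.0112] [-0.0078  0.0003 -0.0001]
```

Now lower onto the drift, check the pose, close and lift.

```bash
python3 -m creep '[0.12,-0.001,0.011,-0.008,0,0,0, 0.22,-0.001,0.011,-0.008,0,0,0, 0.27,-0.001,0.011,-0.008,0,0,0, 0.2935,-0.001,0.011,-0.008,0,0,0, 0.2935,-0.001,0.011,-0.008,0,0,0]'
python3 -m creep '[0,0,0,0,0,0,-1, 0,0,0,0,0,0,-1, 0,0,0,0,0,0,-1, 0,0,0,0,0,0,-1, 0,0,0,0,0,0,-1]' 60
```

```text
time_s: 1.78
tcp_pos: [547.9, -324.3, 33.6]
eef_rot: [2.118, 0.206, -2.119]
ft_force: [-0.2, -0.1, -0.2]
gripper_width: 42.5
time_s: 2.4
tcp_pos: [548.3, -323.1, 35.4]
eef_rot: [2.119, 0.208, -2.119]
ft_force: [-3.1, 6.4, 5.2]
gripper_width: 24.4
```

```bash
python3 -m creep '[-0.05,0,0,0,0,0,-1, -0.15,0,0,0,0,0,-1, -0.3,0,0,0,0,0,-1, -0.4,0,0,0,0,0,-1, -0.4,0,0,0,0,0,-1]'
python3 - <<'E'
from h import *
p=jig(-145);goto((*p,180,12.75))
snap('wrist','w2')
E
```

```text
time_s: 3.02
tcp_pos: [550.9, -325.4, 202.3]
eef_rot: [2.123, 0.199, -2.106]
ft_force: [0.3, 0.2, -3.0]
gripper_width: 24.1
t 3.02 tcp [ 550.9 -325.4  202.3] yaw -78.78 w 24.1 F [ 0.3  0.2 -3. ]
[ 0.0505 -0.8971 -0.4024] [-0.7628  0.0008 -0.0061]
```

View pics/w2.png

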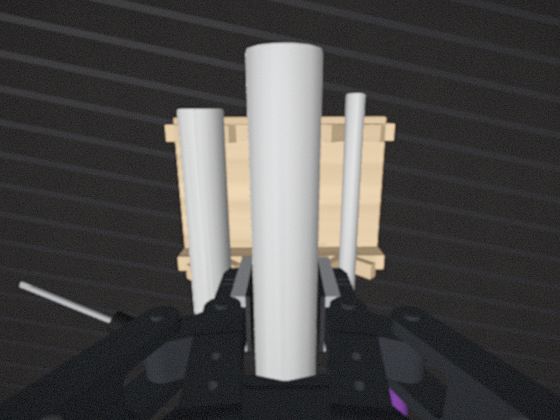

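The drift is held between the pads, running from (284,47) at the far end (77 px wide) to (286,378) at the near end (62 px wide). The other drifts are still in their notches. I'll check the held rod for pitch.

```bash
python3 - <<'E'
from h import *
from scipy.optimize import least_squares
s=ctrl.state();t=np.array(s['tcp_pos']);T=R.from_rotvec(s['eef_rot']).as_matrix()
K,C,Q,_=load('w2')
def f(p):
    sft,h,pit,yaw,lat=p
    d=np.array([-np.sin(pit),np.sin(yaw),-np.cos(pit)]) # tool coords, far end = -z?
    c=np.array([-h,lat,-sft]);out=[]
    for sg in(1,-1):
        e=c+sg*90*d; u=np.cross(d,T.T@C-T.T@t-e);u/=np.linalg.norm(u)
        a=proj('w2',T@(e+13*u)+t);b=proj('w2',T@(e-13*u)+t)
        out.append(((a+b)/2,abs(a[0]-b[0])))
    return out
def r(p):
    o=f(p); return [o[0][0][0]-284.5,o[0][0][1]-50,o[0][1]-76,o[1][0][0]-285.5,o[1][0][1]-370,o[1][1]-61.5]
q=least_squares(r,[0,21,0,0,0]);print('fwd,h,pitch(deg),yaw,lat',q.x[:2],np.degrees(q.x[2:4]),q.x[4],q.fun.round(1));print(f([0,21,0,0,0]))
E
```

```text
fwd,h,pitch(deg),yaw,lat [ 6.68990523 -6.64658728] [15.48789714 -0.24781057] 1.4318288114208784 [  0.   -1.2   0.8  -0.    2.2 -18.9]
[(array([281.3530449 ,  58.19344685]), np.float64(78.4825991123441)), (array([282.24798808, 468.07033589]), np.float64(54.63258311948496))]
```

The near end is hidden behind the gripper body. The far end's width and the side taper both agree with a level rod, about 3 mm forward. Moving to above the cradle.

```bash
python3 -m creep '[0.05,-0.897,-0.402,-0.763,0.001,-0.006,-1, 0.05,-0.897,-0.402,-0.763,0.001,-0.006,-1, 0.05,-0.897,-0.402,-0.763,0.001,-0.006,-1, 0.05,-0.897,-0.402,-0.763,0.001,-0.006,-1, 0.05,-0.897,-0.402,-0.763,0.001,-0.006,-1, 0.05,-0.897,-0.402,-0.763,0.001,-0.006,-1, 0.05,-0.897,-0.402,-0.763,0.001,-0.006,-1, 0.05,-0.897,-0.402,-0.763,0.001,-0.006,-1]'
python3 -c "
from h import *
goto((*jig(-145),180,12.75))"
```

```text
time_s: 4.08
tcp_pos: [635.9, 61.5, 174.9]
eef_rot: [1.11, 1.279, -1.113]
ft_force: [-0.0, -0.6, -3.5]
gripper_width: 24.3
t 4.08 tcp [635.9  61.5 174.9] yaw 7.7 w 24.3 F [-0.  -0.6 -3.5]
[-0.0127  0.0065  0.0104] [-0.0421 -0.0029  0.0033]
```

```bash
python3 -m creep '[-0.013,0.0065,0.01,-0.042,-0.003,0.003,-1, -0.013,0.0065,0.01,-0.042,-0.003,0.003,-1, -0.013,0.0065,0.01,-0.042,-0.003,0.003,-1, -0.013,0.0065,0.01,-0.042,-0.003,0.003,-1]'
python3 - <<'E'
from h import *
goto((*jig(-145),100,12.75))
snap('wrist','w3')
for x,y,z in((-40,45,112),(-40,-45,112),(40,-45,112),(40,45,112),(-220,60,12),(-220,-60,12)):print((x,y,z),proj('w3',(*jig(x,y),z)).round(1))
E
```

```text
time_s: 4.58
tcp_pos: [638.7, 57.7, 179.5]
eef_rot: [1.044, 1.307, -1.046]
ft_force: [-0.7, 0.1, -3.2]
gripper_width: 24.0
t 4.58 tcp [638.7  57.7 179.5] yaw 12.66 w 24.0 F [-0.7  0.1 -3.2]
[0.1988 0.0013 0.0003] [-0.0007 -0.      0.0008]
(-40, 45, 112) [202.6  47.8]
(-40, -45, 112) [365.7  47.6]
(40, -45, 112) [ 376.3 -132.1]
(40, 45, 112) [ 191.5 -131.7]
(-220, 60, 12) [223.2 267. ]
(-220, -60, 12) [346.3 267. ]
```

View pics/w3.png

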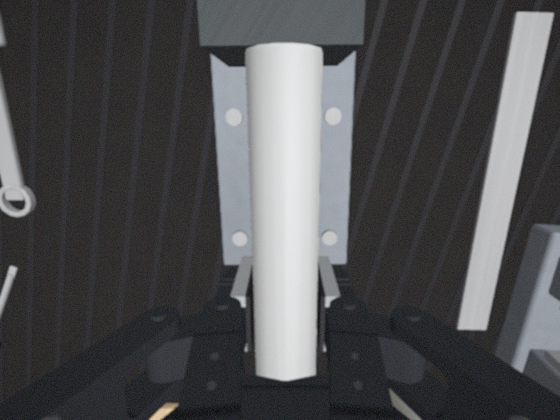

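The block's front edge runs (200,45) to (364,42), so it sits about 1 mm left and 2 mm farther than predicted. The plate's rear corners at (223,264) and (347,264) agree with the prediction. I'll make a small jig correction (+0.5° yaw, 1 mm) and lower.

```bash
sed -i 's/^JY=.*/JY=1.8;JO=np.array([605.9,200.4])/' h.py; python3 - <<'E'
from h import *
for x,y,z in((-40,45,112),(-40,-45,112),(-220,60,12),(-220,-60,12)):print((x,y,z),proj('w3',(*jig(x,y),z)).round(1))
goto((*jig(-148),100,13.13),(*jig(-148),68,13.13))
E
```

```text
(-40, 45, 112) [201.4  45.4]
(-40, -45, 112) [364.8  44. ]
(-220, 60, 12) [223.8 266. ]
(-220, -60, 12) [347.  265.1]
t 4.62 tcp [638.8  57.7 179.7] yaw 12.68 w 24.3 F [ 0.1  0.7 -3.6]
[0.1992 0.0012 0.0038] [-0.0038 -0.      0.0007]
[0.2792 0.0013 0.0038] [-0.0038 -0.      0.0007]
```

```bash
python3 -m creep '[0.1,0.001,0.004,-0.004,0,0.001,-1, 0.199,0.001,0.004,-0.004,0,0.001,-1, 0.25,0.001,0.004,-0.004,0,0.001,-1, 0.277,0.001,0.004,-0.004,0,0.001,-1, 0.277,0.001,0.004,-0.004,0,0.001,-1]'
python3 -m creep '[0.003,0,0,0,0,0,-1,0.005,0,0,0,0,0,-1]'
```

```text
time_s: 5.25
tcp_pos: [639.7, 56.1, 69.0]
eef_rot: [1.039, 1.309, -1.038]
ft_force: [0.5, 0.4, -3.0]
gripper_width: 24.3
time_s: 5.5
tcp_pos: [639.9, 56.0, 68.4]
eef_rot: [1.039, 1.308, -1.038]
ft_force: [-4.7, -1.1, 1.6]
gripper_width: 24.1
```

Contact with the vee is made, with a slight side load. I'll shift a little toward the load and down, then open.

```bash
python3 -m creep '[0.002,-0.002,0,0,0,0,-1,0.003,-0.002,0,0,0,0,-1]'
python3 -m creep '[0,0,0,0,0,0,-0.1,0,0,0,0,0,0,0,0,0,0,0,0,0,0.1,0,0,0,0,0,0,0.1]'
python3 -m creep '[-0.05,0,0,0,0,0,0.1,-0.15,0,0,0,0,0,0.1,-0.25,0,0,0,0,0,0.1,-0.25,0,0,0,0,0,0.1]'
python3 - <<'E'
from h import *
goto((*jig(-262),160,13.13),(*jig(-262),80,13.13))
snap('wrist','w4')
for x in(-55,-235):print(proj('w4',(*jig(x,13),85)),proj('w4',(*jig(x,-13),85)))
E
```

```text
time_s: 5.75
tcp_pos: [639.8, 55.8, 67.8]
eef_rot: [1.039, 1.306, -1.037]
ft_force: [-1.6, -0.1, -2.7]
gripper_width: 24.3
time_s: 6.25
tcp_pos: [640.0, 55.8, 67.9]
eef_rot: [1.04, 1.306, -1.036]
ft_force: [0.1, 0.9, 0.4]
gripper_width: 46.7
time_s: 6.75
tcp_pos: [642.9, 55.6, 174.3]
eef_rot: [1.043, 1.297, -1.03]
ft_force: [-0.0, -0.1, 0.3]
gripper_width: 47.3
t 6.75 tcp [642.9  55.6 174.3] yaw 13.17 w 47.3 F [-0.  -0.1  0.3]
[ 0.0368 -0.0084  0.2814] [ 0.0003  0.002  -0.0061]
[ 0.2368 -0.011   0.2805] [ 0.0003  0.002  -0.0061]
[255.91351403  71.4159808 ] [297.91903503  71.5242888 ]
[261.27273011 323.35482548] [295.1413124  323.11020158]
```

View pics/w4.png

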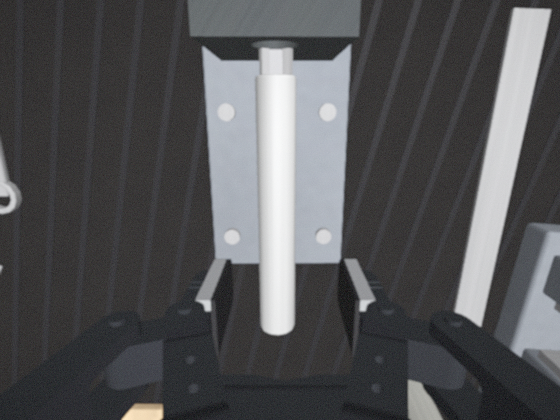

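The drift lies straight in the vee, with its front end at (276,75) and its rear end at (277,332). That puts it at about jig x -58 to -240, clear of the block. Next: move behind it, shut the fingers and come down.

```bash
python3 -m creep '[0,-0.009,0.14,0,0.001,-0.003,-0.5,0,-0.009,0.295,0,0.002,-0.006,-1,0.037,-0.009,0.295,0,0.002,-0.006,-1,0.037,-0.009,0.295,0,0.002,-0.006,-1]'
python3 -c "
from h import *
goto((*jig(-266),79,13.13))"
```

```text
time_s: 7.3
tcp_pos: [662.8, -59.5, 154.2]
eef_rot: [1.037, 1.318, -1.044]
ft_force: [-0.3, -0.0, 0.1]
gripper_width: 0.2
t 7.3 tcp [662.8 -59.5 154.2] yaw 13.1 w 0.2 F [-0.3 -0.   0.1]
[0.1879 0.0106 0.0007] [-0.0002 -0.002   0.004 ]
```

```bash
python3 -m creep '[0.1,0.0105,0,0,-0.002,0.004,-1,0.17,0.0105,0,0,-0.002,0.004,-1,0.188,0.0105,0,0,-0.002,0.004,-1,0.188,0.0105,0,0,-0.002,0.004,-1]'
python3 - <<'E'
from h import *
goto((*jig(-250),79,13.13),(*jig(-200),79,13.13),(*jig(-155),79,13.13))
snap('scene','s1')
im=cv2.resize(load('s1')[3][:,:,::-1][220:360,260:460],None,fx=4,fy=4,interpolation=cv2.INTER_CUBIC);cv2.imwrite('pics/s1c.png',im)
E
```

```text
time_s: 7.8
tcp_pos: [666.1, -57.3, 79.1]
eef_rot: [1.038, 1.31, -1.038]
ft_force: [0.2, 0.5, 0.2]
gripper_width: 0.1
t 7.8 tcp [666.1 -57.3  79.1] yaw 13.18 w 0.1 F [0.2 0.5 0.2]
[ 0.0003 -0.0003 -0.0365] [ 0.0004 -0.0002  0.0002]
[ 0.0004 -0.0002 -0.1615] [ 0.0004 -0.0002  0.0002]
[ 4.00e-04 -1.00e-04 -2.74e-01] [ 0.0004 -0.0002  0.0002]
```

View pics/s1c.png

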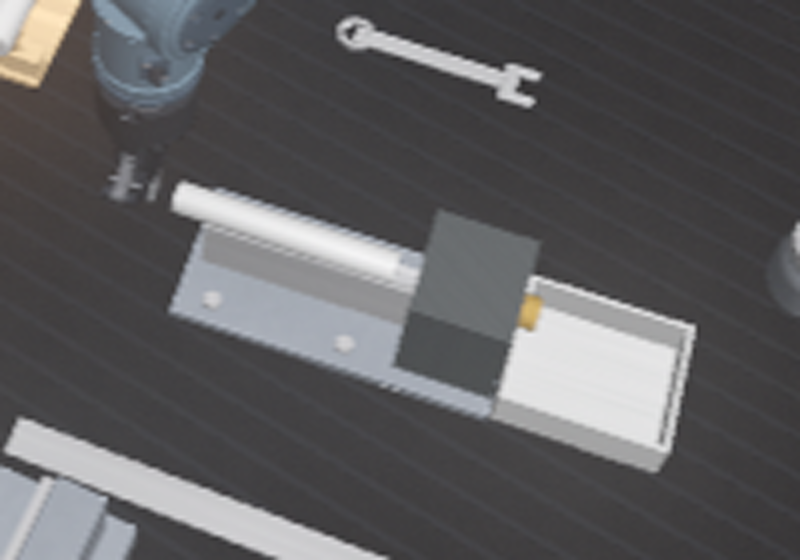

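The fingers are just behind the drift's rear end at (180,197). The drift is in the cradle and the sleeve is still in the bore, its stub at (530,313). Pushing slowly.

```bash
python3 -m creep '[0,0,-0.02,0,0,0,-1,0,0,-0.04,0,0,0,-1,0,0,-0.06,0,0,0,-1,0,0,-0.08,0,0,0,-1,0,0,-0.1,0,0,0,-1,0,0,-0.12,0,0,0,-1,0,0,-0.14,0,0,0,-1,0,0,-0.16,0,0,0,-1]'
python3 -c "
from h import *
goto((*jig(-160),79,13.13),(*jig(-148),79,13.13))"
```

```text
time_s: 8.85
tcp_pos: [652.3, 5.1, 80.1]
eef_rot: [1.039, 1.308, -1.037]
ft_force: [1.6, -2.9, 1.4]
gripper_width: 0.0
t 8.85 tcp [652.3   5.1  80.1] yaw 13.16 w 0.0 F [ 1.6 -2.9  1.4]
[ 0.0027 -0.0019 -0.1017] [ 0.0003  0.0003 -0.0006]
[ 0.0026 -0.0019 -0.1317] [ 0.0003  0.0003 -0.0006]
```

```bash
python3 -m creep '[0.002,-0.002,-0.02,0,0,0,-1,0.002,-0.002,-0.04,0,0,0,-1,0.002,-0.002,-0.06,0,0,0,-1,0.002,-0.002,-0.08,0,0,0,-1,0.002,-0.002,-0.095,0,0,0,-1,0.002,-0.002,-0.11,0,0,0,-1,0.002,-0.002,-0.12,0,0,0,-1,0.002,-0.002,-0.128,0,0,0,-1]'
python3 - <<'E'
from h import *
goto((*jig(-148),79,13.13))
snap('scene','s2')
im=cv2.resize(load('s2')[3][:,:,::-1][220:360,260:460],None,fx=4,fy=4,interpolation=cv2.INTER_CUBIC);cv2.imwrite('pics/s2c.png',im)
E
```

```text
time_s: 9.85
tcp_pos: [639.3, 55.2, 78.9]
eef_rot: [1.038, 1.309, -1.038]
ft_force: [1.6, -2.5, 1.3]
gripper_width: 0.2
t 9.85 tcp [639.3  55.2  78.9] yaw 13.17 w 0.2 F [ 1.6 -2.5  1.3]
[-0.0003  0.0012 -0.0025] [ 0.0003  0.     -0.0002]
```

View pics/s2c.png

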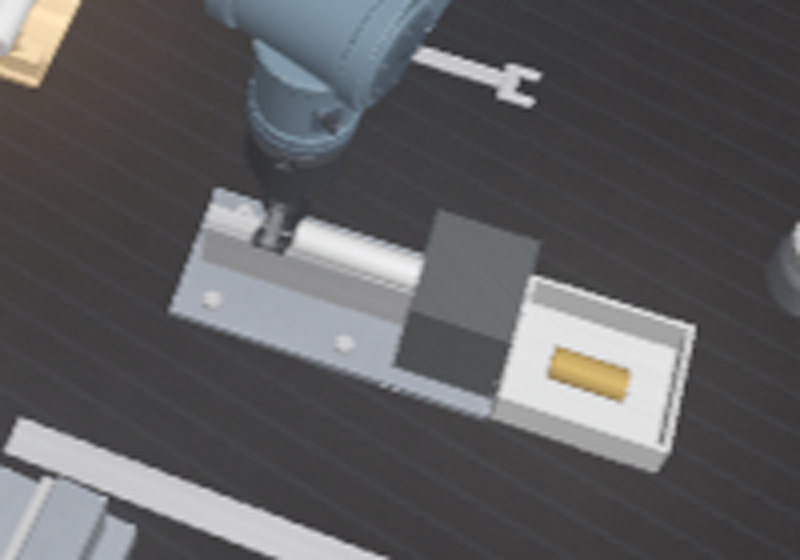

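The sleeve lies in the tray at about (590,373). The drift is in the bore with its rear end still out at (300,235). I'll back off, rise, open and pinch near the rear end to draw it out.

```bash
python3 -m creep '[0,0,0.01,0,0,0,-1,0,0,0.02,0,0,0,-1,-0.1,0,0.02,0,0,0,-0.5,-0.2,0,0.02,0,0,0,0.1,-0.2,0,-0.082,0,0,0,0.1,-0.2,0,-0.082,0,0,0,0.1,-0.2,0,-0.082,0,0,0,0.1]'
python3 -c "
from h import *
goto((*jig(-115),67.5,13.13))"
```

```text
time_s: 10.78
tcp_pos: [631.4, 87.2, 158.4]
eef_rot: [1.038, 1.31, -1.038]
ft_force: [0.3, 0.1, -0.5]
gripper_width: 46.7
t 10.78 tcp [631.4  87.2 158.4] yaw 13.2 w 46.7 F [ 0.3  0.1 -0.5]
[ 0.2271  0.0024 -0.0026] [ 0.0006 -0.0001  0.0003]
```

```bash
python3 -m creep '[0.1,0.0024,-0.0026,0,0,0,0.1,0.18,0.0024,-0.0026,0,0,0,0.1,0.227,0.0024,-0.0026,0,0,0,0.1,0.227,0.0024,-0.0026,0,0,0,0.1]'
python3 -m creep '[0,0,0,0,0,0,-1,0,0,0,0,0,0,-1,0,0,0,0,0,0,-1,0,0,0,0,0,0,-1]' 30
python3 -c "
from h import *
goto((*jig(-115),67.5,13.13),(*jig(-217),67.5,13.13))"
```

```text
time_s: 11.28
tcp_pos: [630.8, 87.8, 65.7]
eef_rot: [1.037, 1.313, -1.041]
ft_force: [0.8, -0.9, 1.3]
gripper_width: 46.7
time_s: 11.78
tcp_pos: [630.8, 87.2, 67.2]
eef_rot: [1.036, 1.312, -1.042]
ft_force: [-4.8, -2.0, 2.0]
gripper_width: 25.5
t 11.78 tcp [630.8  87.2  67.2] yaw 13.17 w 25.5 F [-4.8 -2.   2. ]
[-0.0007  0.0038 -0.0022] [ 0.0004 -0.0001  0.0022]
[-0.0007  0.0036  0.2528] [ 0.0004 -0.0001  0.0022]
```

```bash
python3 -m creep '[0,0,0.03,0,0,0,-1,0,0,0.065,0,0,0,-1,0,0,0.1,0,0,0,-1,0,0,0.14,0,0,0,-1,0,0,0.18,0,0,0,-1,0,0,0.22,0,0,0,-1,0,0,0.25,0,0,0,-1,0,0,0.252,0,0,0,-1]'
python3 -m creep '[0,0,0,0,0,0,-0.1,0,0,0,0,0,0,0,0,0,0,0,0,0,0.1,0,0,0,0,0,0,0.1]'
python3 -m creep '[-0.05,0,0,0,0,0,0.1,-0.15,0,0,0,0,0,0.1,-0.3,0,0,0,0,0,0.1,-0.4,0,0,0,0,0,0.1,-0.4,0,0,0,0,0,0.1]'
python3 - <<'E'
from h import *
goto()
snap('wrist','w5');snap('scene','s3')
a=load('w5')[3][:,:,::-1];b=cv2.resize(load('s3')[3][:,:,::-1][210:350,280:460],None,fx=3,fy=3,interpolation=cv2.INTER_CUBIC)
a=cv2.resize(a,None,fx=.46,fy=.46); o=np.zeros((420,800,3),np.uint8);o[:a.shape[0],:a.shape[1]]=a;o[:,260:]=b[:420,:540];cv2.imwrite('pics/f.png',o)
for x in(-40,-60,-130,-240):print(x,proj('w5',(*jig(x),85))*.46)
E
```

```text
time_s: 12.78
tcp_pos: [654.1, -12.7, 67.3]
eef_rot: [1.036, 1.311, -1.043]
ft_force: [-1.0, -1.9, 0.4]
gripper_width: 25.2
time_s: 13.28
tcp_pos: [654.2, -12.4, 67.4]
eef_rot: [1.035, 1.311, -1.042]
ft_force: [-0.5, -0.8, 0.3]
gripper_width: 46.9
time_s: 13.9
tcp_pos: [657.6, -12.4, 234.4]
eef_rot: [1.038, 1.301, -1.037]
ft_force: [0.2, 0.7, -0.4]
gripper_width: 47.2
t 13.9 tcp [657.6 -12.4 234.4] yaw 13.15 w 47.2 F [ 0.2  0.7 -0.4]
-40 [128.76181114 -21.84416862]
-60 [128.80336629  -7.08773027]
-130 [128.93504657  39.67258953]
-240 [129.10687107 100.68832255]
```

View pics/f.png

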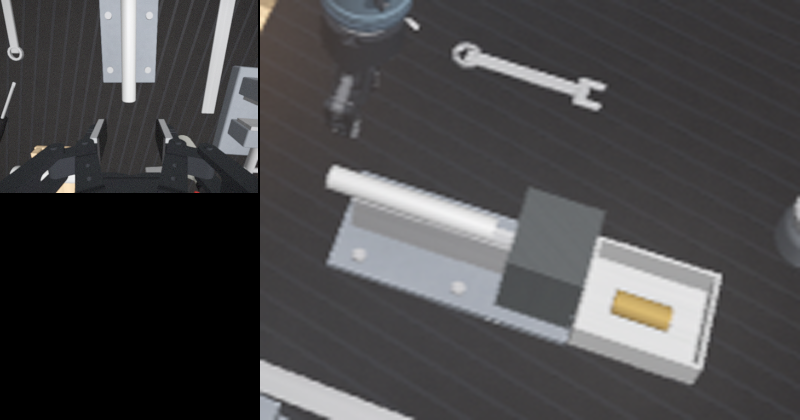

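The drift lies in the cradle. Its rear end is at (128,101) in the wrist inset, about jig x -241, so its centre is near -151. There is a visible gap to the block at (500,228), and the sleeve lies in the tray at (641,310). The gripper is clear of everything, so I'll hand in.

```bash
python3 -c "
from h import *
print(ticket.sign_off())"
```

```text
the job is handed in; nothing more can be done
None
```

The brass sleeve is out of the bore and lying in the catch tray, and the 26 mm drift is back in the cradle, clear of the block. I handed the job in at about 14 s of robot time; no verdict is reported.

- **What I did:** I took the 26 mm drift from the rack, laid it in the cradle and let go. I pushed it from its rear end with shut fingers at about 3–4 N until the sleeve dropped. Then I pinched the drift, drew it back and released it.
- **Last checks:** The final pictures show the sleeve on the tray floor. The drift's centre is near jig x = -151 mm (allowed -200 to -130), it lies along the cradle, and there is a gap of about 20 mm to the block. The gripper was open, about 165 mm above where it let go of the drift, with about 0 N on the wrist.
- **Other drifts:** After I lifted the 26 mm drift, the thin and thick ones were still in their notches. I did not go back to the rack after that.
- **Disagreements:** The gripper read 24–25.5 mm on the 26 mm rod. The wrist view also moved the first jig estimate by 1–2 mm and 0.4°, and I corrected for that before laying the drift down.

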